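# Hold the centrifuge lid at its balance point for fitting a new lid stay

## Task

The lid stay of the bench centrifuge is off for replacement, so nothing props the lid. Squeeze the trigger on the front grip fully so that the lid unlatches and pops up, let the trigger go, then swing the lid up smoothly by its handle to its balance point, where its weight stands right over the hinge and it falls neither way. Do not let it drop, fling it up or let it go over backwards, leave the other things on the bench alone, and finish with the gripper still gripping the handle and holding the lid still there, ready for the new stay to be clipped on.

Things in the scene. Friction and masses are not known exactly. Their poses are not given: they have to be found in the camera images.
- centrifuge: White bench centrifuge, fixed: 300 mm front to back, 250 wide, steel deck 125 mm above the bench, low sloping panel along the front. Origin on the bench under its middle; x points front to back (front face at x = -150 mm), y to the left of someone facing its front, z up. Grip and trigger stand out from the front face; the lid is hinged at the back.
- front_grip (a point): Point on the axis of the fixed front grip, a round aluminium bow handle: bar 13 mm thick, 136 mm long, level, along the centrifuge's y, its axis 66.5 mm out from the front face and 95 mm above the bench. The point lies 25 mm left (+y) of the bar's middle, straight across from trigger_pad. Axes as the centrifuge's.
- trigger_pad (a point): Where to squeeze the trigger: a black lever 5 mm thick, 22 high, 106 long, level with the grip bar, between bar and face (34 mm free behind it). 80 mm from its upright pivot at the right (-y) end; the bar's axis is 30 mm further out. Fingers from above, behind the lever and before the bar (40 mm over both), squeeze it to the bar, 19 mm. A pull rod meets the lever 40 mm to the right.
- trigger (a joint): Trigger angle, rad: 0 at rest, 0.24 fully squeezed to the bar. The spring takes 2 N at the pad to start, 6 N at full squeeze, and returns it when let go. From about 0.14 the latch is free and within half a second spring lifters raise the lid to about 0.08 rad; there it rests clear of the latch when the trigger is let go.
- lid (a joint): Lid angle, rad: 0 shut and latched, 1.85 over backwards on its stop. The hinge has almost no friction. The lid balances at 1.44 (82.5 degrees, panel nearly upright): below that it falls shut, beyond it falls over backwards. Lid 205 mm long from the hinge, 236 wide, 24 thick, 0.5 to 0.75 kg.
- lid_handle (a point): Middle of the lid's handle bar: round steel, 12 mm thick, 110 mm long, along the centrifuge's y, its axis 42 mm above the lid's top face near its front edge (191 mm above the bench with the lid shut). Turns with the lid: from the hinge axis it lies 170 mm towards the lid's front edge and 66 mm out on its top side; the front edge is 40 mm beyond it.
- lid_hinge (a point): Middle of the lid's hinge axis, 115 mm behind the centrifuge's middle, 125 mm above the bench; the axis runs along the centrifuge's y. Axes as the centrifuge's; it does not turn with the lid.
- new_stay: The new gas stay, lying loose on the bench: dark tube with a thin steel rod and black end sockets, 220 mm long, 18 mm thick. Origin at the underside where rod and tube meet. To be left alone.
- screwdriver: Screwdriver lying loose on the bench. To be left alone.
- tube_rack: White rack of capped sample tubes, 70 x 170 mm, 72 mm high, loose. To be left alone.
- reagent_bottle: Reagent bottle, 70 mm across, 125 mm high, loose. To be left alone.

How it is judged:
By the outcome, as a careful person would: the job done as asked, in the order asked, and still so for the second after the job is handed in, while the arm keeps its last pose, push and grip.
It also fails if it takes over 58 s, if anything falls off the work surface, if the arm or the gripper's body presses on something with over 40 N, if the wrist force passes 120 N, or if a joint passes its speed limit or range.

## Robot

A 6-joint arm with a two-finger parallel gripper is mounted at the origin on the work surface. World frame = base frame: x ahead of the robot, y to its left, z up, the work surface at z = 0. Lengths are in m, angles in degrees, forces in N, time in s.
With the tool pointing down it reaches from about 0.35 to 0.85 m from the base axis. Payload 8.1 kg.
Tool frame: the origin (TCP) lies midway between the tips of the shut fingers; the grasp point (between the pads) lies 19 mm behind it; z points along the fingers, x is the direction in which the jaws open and shut, and the axes are right-handed (so a half turn about z gives the same grasp; the last joint's range is limited). The gripper opens to 93 mm and grips with 3 to 60 N. Pads are 15 mm wide; open, the fingers measure 128 mm over their backs; the gripper's body (75 mm by 188 mm) begins 65 mm behind the grasp point.
Start: joints at [71.998, 7.471, 85.268, -0, 87.261, -4.893], TCP at [0.136, 0.584, 0.219] pointing down, gripper open.
Joint ranges: [-169.43, 169.43], [-51.17, 129.36], [1.28, 143.12], [-76.62, 256.62], [0, 156.53], [-152.29, 152.29]. Speed limits (degrees/s): [136.94, 136.94, 159.86, 180, 180, 180].

## Interface

Orientations are given as [roll, pitch, yaw] about the fixed x, y, z axes, in that order (R = Rz(yaw) Ry(pitch) Rx(roll)).
In Python, from rig import monitor, grab_frame, arm, boxes_of, regions_of gives the robot as it stands.
- The arm moves only by the tool arm_command, never from a script. Its argument "series" is a list of rows, each a list of 3 entries, a list of its own where there are three numbers: the closure, from 0 (fully open) to 1 (shut), then the shift along the tool's x, y, z in cm, then the turn about the tool's z in rad. A call has 1 to 20 rows; each row is the pose to reach, as a shift and turn from the pose commanded when the call began, along the tool's axes at that moment; what a row does not reach only later rows make up. A row lasts 1/10 s, in which the tool goes at most 50 mm and 8.59 degrees, less where a joint would pass 70% of its speed; a pose out of reach is approached as far as the arm can. A call with a gripper value outside its range is refused whole. The fingers move at their own pace and stop on an object; "force" is the grip in N (left out, the last holds). Time passes only in rows, so rows that repeat a pose let the fingers close. It gives the time, the measured TCP pose, the force and the opening at its end, in the units of the state.
- monitor.sense(): the state, without advancing time (a new reading comes with each control period).
- grab_frame(name): name is "side" or "top" or "wrist"; returns a dict with "img" (400x640x3 uint8, blue, green, red), "depth" (400x640 float32, m along the optical axis (not along the pixel's ray), 0 where there is no reading), "fov_y" (degrees; the focal length in pixels is half the picture's height over the tangent of half this angle, whatever the lens; pixels are square), "cx", "cy" (the principal point, pixels), "pose" (4x4, takes a point from camera to world coordinates). Camera axes: x right, y down, z forward; pixel columns grow to the right and rows downward; lengths in m; the calibration is good to about 2 mm. A picture is of the moment at which its call begins.
- arm.sign_off(): hands the job in, once; it reports no verdict.
Trained networks look in a picture, given as the dict that the camera call returned (one of the last four; its "shot" number tells which), for a name from the list of things; names that differ only in an ending like _2 or _b are one class to them, and where a whole thing is asked for, a point or a joint stands for the part that bears it (a point fixed in the world has none). Each returns a list of dicts, best first, with "p" (0 to 1); they miss things now and then, are a little off and sometimes report something else, mostly with a low value. They report only what shows in the picture. A call takes as long as a camera call.
- boxes_of(target, picture): "xyz" ([x, y, z] in m, in world coordinates, good to about 4 mm: the middle of the surface that is visible of it).
- regions_of(target, picture): "pixels" (400x640 bool, what is visible of it).
The state is a dict: "time_s": time; "q": joint angles; "joint_velocities": joint speeds; "effort": joint torques, N m; "position": TCP position; "ee_rot": TCP orientation; "contact_force": force on the tool from outside, world axes, zero at the start; "torque": the same for the moment, N m; "opening": opening from 0.0 (shut) to 1.0 (fully open).
Only numpy, scipy, OpenCV 4.12 (cv2) and the standard library are available. Lean on these libraries where they do the work, as an engineer would, in place of code of your own. Each camera call takes 0.05 s, during which the arm holds its last target. There are 200 camera calls.

## Working session

There is one attempt and no reset: what is moved stays moved. The work goes in short steps, Python scripts to look and compute and a tool call to move; the robot and the scene stay as the last step left them, time stands still between calls to the robot, and variables do not carry over. Pictures are saved under pics/ and viewed, about 8 in all and at most 12, crops included, and the job is handed in when it is done.

Besides the shell and the picture viewer there is one more tool, called after "Emit:" as name(argument=value, ...) on one line, values as JSON. arm_command: Moves the arm, as the interface text tells. Its arguments: {"type":"object","properties":{"series":{"type":"array"},"force":{"type":"number"}},"required":["series"]}

```bash
mkdir -p pics; cat > h.py <<'E'
import numpy as np, cv2
from rig import monitor, grab_frame, arm, boxes_of, regions_of
def cloud(f):
    d=f["depth"];fl=200/np.tan(np.radians(f["fov_y"]/2))
    v,u=np.mgrid[0:400,0:640]
    P=np.stack([(u-f["cx"])/fl*d,(v-f["cy"])/fl*d,d],-1)
    T=f["pose"];return P@T[:3,:3].T+T[:3,3]
E
python3 - <<'E'
from h import *
np.set_printoptions(precision=4,suppress=True)
fs={n:grab_frame(n) for n in("top","side")}
cv2.imwrite("pics/a.png",np.vstack([fs["top"]["img"],fs["side"]["img"]])[:, :])
im=np.vstack([fs["top"]["img"],fs["side"]["img"]]);cv2.imwrite("pics/a.png",cv2.resize(im,(480,600)))
for n,f in fs.items():
    print(n,f["pose"][:3,3])
    for t in("centrifuge","front_grip","trigger_pad","trigger","lid","lid_handle","lid_hinge","new_stay","screwdriver","tube_rack","reagent_bottle"):
        for b in boxes_of(t,f)[:1]: print(t,np.array(b["xyz"]),round(b["p"],2))
s=monitor.sense();print({k:s[k] for k in("time_s","position","ee_rot","opening")})
E
```

```text
top [0.3993 0.0349 1.3757]
centrifuge [0.5158 0.0398 0.1488] 0.71
front_grip [0.5183 0.0366 0.1522] 0.65
trigger_pad [0.5097 0.4853 0.0244] 0.37
lid [0.5159 0.0535 0.1524] 0.63
lid_handle [0.5104 0.0497 0.1493] 0.67
lid_hinge [0.5162 0.0369 0.1496] 0.79
new_stay [0.5257 0.3898 0.0148] 0.63
screwdriver [0.5099 0.486  0.0221] 0.67
tube_rack [ 0.6698 -0.3895  0.0522] 0.6
reagent_bottle [ 0.4832 -0.4165  0.0861] 0.63
side [-0.1292 -0.7954  1.0701]
centrifuge [ 0.4768 -0.016   0.1237] 0.88
front_grip [ 0.481  -0.0201  0.1217] 0.97
trigger_pad [ 0.5677 -0.1346  0.1013] 0.64
trigger [ 0.5706 -0.1352  0.0978] 0.7
lid [0.4954 0.0323 0.1468] 0.69
lid_handle [0.499  0.0295 0.1495] 0.78
lid_hinge [ 0.4786 -0.015   0.1192] 0.95
new_stay [0.5202 0.383  0.0139] 0.82
screwdriver [0.5026 0.4795 0.0205] 0.48
tube_rack [ 0.6548 -0.4108  0.0551] 0.78
reagent_bottle [ 0.4679 -0.4458  0.0821] 0.81
{'time_s': 1.2, 'position': array([0.1361, 0.5844, 0.2187]), 'ee_rot': array([179.9994,  -0.0013,  76.8929]), 'opening': 1.0000699215218067}
```

View pics/a.png

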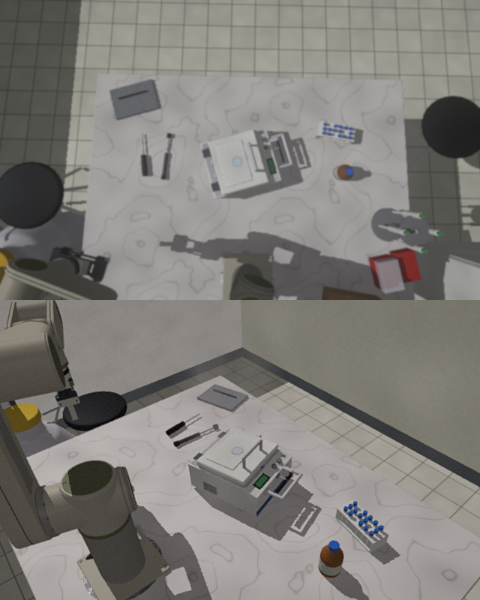

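Top view: the lid is at about (237,160) with its hinge at the left (+y). The grip and trigger are at the right (~(300,152)), so the front faces roughly -y. Next I'll fit the pose from depth.

```bash
python3 - <<'E'
from h import *
np.set_printoptions(precision=4,suppress=True)
f=grab_frame("top");g=grab_frame("side")
cv2.imwrite("pics/b.png",np.vstack([cv2.resize(f["img"][150:290,250:430],(720,560))]))
for n,F in(("top",f),("side",g)):
    P=cloud(F).reshape(-1,3)
    m=(abs(P[:,0]-.53)<.25)&(abs(P[:,1]-.0)<.33)
    Q=P[m]
    for lo,hi in((.183,.205),(.135,.16),(.085,.11)):
        q=Q[(Q[:,2]>lo)&(Q[:,2]<hi)]
        r=cv2.minAreaRect((q[:,:2]*1000).astype(np.float32))
        print(n,lo,len(q),q.mean(0),np.median(q[:,2]),r)
    q=Q[(Q[:,2]>.183)&(Q[:,2]<.205)]
    print(np.linalg.svd(q-q.mean(0),full_matrices=False)[2][0])
    r=regions_of("centrifuge",F)[0]["pixels"]; q=cloud(F)[r];q=q[q[:,2]>.02]
    print("cf",cv2.minAreaRect((q[:,:2]*1000).astype(np.float32)))
E
```

```text
top 0.183 154 [ 0.5325 -0.006   0.1947] 0.1946645398806346 ((533.066162109375, -6.102878570556641), (120.36509704589844, 11.890076637268066), 16.712570190429688)
top 0.135 4613 [0.5128 0.0557 0.1494] 0.1493272410450177 ((524.7276611328125, 56.63684844970703), (254.85711669921875, 205.27854919433594), 16.837188720703125)
top 0.085 524 [ 0.5736 -0.1265  0.1013] 0.10027338521452034 ((589.8388061523438, -80.76736450195312), (288.8871765136719, 167.80455017089844), 36.26441192626953)
[-0.958  -0.2866 -0.0061]
cf ((460.56341552734375, -208.5935516357422), (68.80239868164062, 497.42169189453125), 6.240864276885986)
side 0.183 173 [ 0.5276 -0.0153  0.1936] 0.1942033430124428 ((529.8640747070312, -12.642496109008789), (122.11672973632812, 15.436506271362305), 16.631101608276367)
side 0.135 4350 [0.5002 0.0361 0.149 ] 0.1491920641930095 ((521.0328979492188, 48.358428955078125), (259.66961669921875, 208.6953582763672), 17.18821907043457)
side 0.085 1525 [ 0.4988 -0.0838  0.0986] 0.09888162799942812 ((476.77716064453125, -48.04890441894531), (224.13351440429688, 395.61865234375), 61.37795639038086)
[-0.9577 -0.2875 -0.0134]
cf ((326.476318359375, -341.42041015625), (1225.110595703125, 392.7979431152344), 62.67213439941406)
```

View pics/b.png

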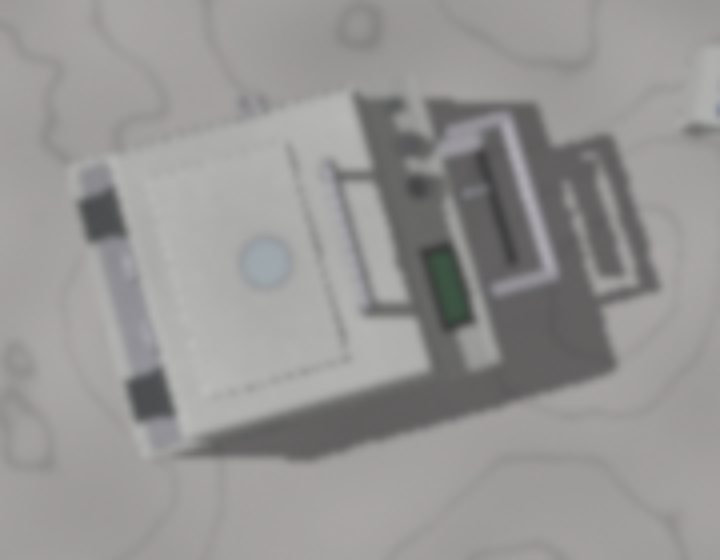

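The crop shows the handle at (330,165)-(370,310) and the grip bow at (505,115)-(555,270). The lever is at (480,150)-(515,262). I'll work in the centrifuge frame (yaw ≈106.8°), starting from the handle.

```bash
cat >> h.py <<'E'
A=np.radians(106.8);X=np.array([np.cos(A),np.sin(A)]);Y=np.array([-X[1],X[0]])
C=np.array([.533,-.0075])+.055*X
def toc(p): d=np.asarray(p)[...,:2]-C; return np.stack([d@X,d@Y,np.asarray(p)[...,2]],-1)*1000
def tow(x,y): return C+x/1000*X+y/1000*Y
E
python3 - <<'E'
from h import *
np.set_printoptions(precision=1,suppress=True)
print(C)
f=grab_frame("top");g=grab_frame("side")
for n,F in(("top",f),("side",g)):
    Q=toc(cloud(F)); im=F["img"].reshape(-1,3).sum(1)
    q=Q.reshape(-1,3);
    def show(s,m): print(n,s,m.sum(),q[m].min(0),q[m].max(0),np.median(q[m],0)) if m.sum() else print(n,s,0)
    z=q[:,2]
    show("bar",(z>93)&(z<106)&(q[:,0]<-205)&(q[:,0]>-235)&(abs(q[:,1])<140))
    m=(z>80)&(z<112)&(q[:,0]<-155)&(q[:,0]>-240)&(abs(q[:,1])<140)
    b=m&(q[:,0]>-205);
    show("bet dark",b&(im<200)); 
    H,xe,ye=np.histogram2d(q[m,0],q[m,1],bins=[np.arange(-240,-150,8),np.arange(-140,141,10)])
    print(H.astype(int))
    l=(z>146)&(z<153)&(abs(q[:,1])<150)&(q[:,0]>-130)&(q[:,0]<150);show("lid",l)
    print("front face/deck min x", np.percentile(q[(z>30)&(z<75)&(abs(q[:,1])<60)&(q[:,0]>-170)&(q[:,0]<-120),0],[10,50,90]) if ((z>30)&(z<75)&(abs(q[:,1])<60)&(q[:,0]>-170)&(q[:,0]<-120)).sum() else None)
E
```

```text
[0.5 0. ]
top bar 174 [-221.   -74.1   93.2] [-205.2   73.2  104.6] [-214.     0.4   98.8]
top bet dark 17 [-186.   -39.4  100.4] [-183.3   43.5  107.3] [-184.6    5.9  103.4]
[[0 0 0 0 0 0 0 0 0 0 0 0 0 0 0 0 0 0 0 0 0 0 0 0 0 0 0 0]
 [0 0 0 0 0 0 0 0 0 0 0 0 0 0 0 0 0 0 0 0 0 0 0 0 0 0 0 0]
 [0 0 0 0 0 0 1 4 4 4 5 4 3 5 4 4 4 4 5 3 3 1 0 0 0 0 0 0]
 [0 0 0 0 0 0 3 8 7 8 7 8 8 6 9 8 7 9 7 9 9 2 0 0 0 0 0 0]
 [0 0 0 0 0 0 3 7 0 0 0 0 0 0 0 0 0 0 0 0 7 3 0 0 0 0 0 0]
 [0 0 0 0 0 0 4 5 0 0 0 0 0 0 0 0 0 0 0 0 7 3 0 0 0 0 0 0]
 [0 0 0 0 0 0 3 5 6 2 3 3 4 3 2 4 4 2 3 0 7 2 0 0 0 0 0 0]
 [0 0 0 0 0 0 3 6 7 6 3 5 6 4 5 3 4 4 5 0 6 4 0 0 0 0 0 0]
 [0 0 0 0 0 0 3 6 8 2 0 0 4 0 0 0 0 0 0 0 7 2 0 0 0 0 0 0]
 [0 0 0 0 0 0 6 3 5 0 0 0 5 0 0 0 0 0 0 0 8 2 0 0 0 0 0 0]
 [0 0 0 0 0 0 1 5 1 3 0 0 2 0 0 0 0 0 0 0 4 3 0 0 0 0 0 0]]
top lid 3254 [ -93.3 -120.8  146. ] [110.5 116.4 153. ] [ 10.9   1.  149.4]
front face/deck min x None
side bar 247 [-227.6  -69.7   93.1] [-205.2   79.2  105. ] [-221.6   11.    99. ]
side bet dark 142 [-194.7  -49.9   85.2] [-155.2   55.4  108.4] [-192.2    5.8  100.2]
[[
[... 399 characters left out ...]
0  0  0  0  0  0  2 14  0  0
   0  0  0  0]
 [ 0  0  0  0  0  0  0  8 11 20  6  6  8  9 11  9  7 10  8  4  4 13  0  0
   0  0  0  0]
 [ 0  0  0  0  0  0  1  2  9 10  5  7  6  5  4  5  4  5  7 10  2  9  1  0
   0  0  0  0]
 [ 0  0  0  0  0  0  0  0  6  7  0  0  5  2  0  0  0  0  0  0  3 11  0  0
   0  0  0  0]
 [ 0  0  0  0  0  0  0  1 13 10  0  0  4  2  0  0  0  0  0  0  4 13  1  0
   0  0  0  0]
 [ 0  0  0  0  0  0  0  2 11 10  0  0  4  1  0  0  0  0  0  0  3 12  0  0
   0  0  0  0]
 [ 0  0  0  0  0  4  5  3 13  5  1  4  5  5  1  2  1  0  0  5 10 13 10  4
   1  2  0  0]]
side lid 3059 [-100.5 -114.4  146. ] [104.6 124.6 153. ] [ -3.7  21.2 149.3]
front face/deck min x [-155.6 -153.8 -152.3]
```

```bash
cat >> h.py <<'E'
from scipy.spatial.transform import Rotation as Ro
def mv(x,y,z,yaw=106.8):
    s=monitor.sense();R=Ro.from_euler("xyz",s["ee_rot"],degrees=True).as_matrix()
    t=np.r_[tow(x,y),z/1000]
    print("t",round(s["time_s"],2),"now",toc(s["position"]).round(1),"rot",np.round(s["ee_rot"],2),"F",np.round(s["contact_force"],1),"op",round(s["opening"]*93,1))
    print("shift cm",(R.T@(t-s["position"])*100).round(2),"turn",round(np.radians((s["ee_rot"][2]-yaw+180)%360-180),3))
E
python3 -c "
from h import *
print(C,tow(-206,25));mv(-206,25,270)"
```

```text
[0.51710325 0.04515257] [ 0.55271081 -0.15928104]
t 1.5 now [626.4 208.9 218.7] rot [180.    -0.    76.89] F [ 0.   0.4 -1.2] op 93.1
shift cm [-62.98  57.45  -5.13] turn -0.522
```

Emit:
arm_command(series=[[0,[0,0,-3],0],[0,[-2,2,-5],-0.1],[0,[-5,4.6,-5.1],-0.2],[0,[-8.5,7.8,-5.1],-0.3],[0,[-12,11,-5.1],-0.4],[0,[-15.5,14.2,-5.1],-0.522],[0,[-19,17.4,-5.1],-0.522],[0,[-22.5,20.6,-5.1],-0.522],[0,[-26,23.8,-5.1],-0.522],[0,[-29.5,27,-5.1],-0.522],[0,[-33,30.2,-5.1],-0.522],[0,[-36.5,33.4,-5.1],-0.522],[0,[-40,36.6,-5.1],-0.522],[0,[-43.5,39.8,-5.1],-0.522],[0,[-47,43,-5.1],-0.522],[0,[-50.5,46.2,-5.1],-0.522],[0,[-54,49.4,-5.1],-0.522],[0,[-57.5,52.5,-5.1],-0.522],[0,[-60.5,55.2,-5.1],-0.522],[0.35,[-63,57.4,-5.1],-0.522]])

```text
time_s: 3.5
position: [0.5528, -0.1618, 0.2694]
ee_rot: [-180.0, 0.0, 106.7]
contact_force: [0.3, 0.5, -0.5]
opening: 0.954
```

```bash
python3 -c "
from h import *
mv(-207,25,125)
np.set_printoptions(precision=1,suppress=True)
f=grab_frame('wrist');cv2.imwrite('pics/c.png',f['img'])
mv(-207,25,125)
q=toc(cloud(f)).reshape(-1,3);z=q[:,2];d=f['img'].reshape(-1,3).sum(1)
for n,m in (('bar',(z>94)&(z<106)&(q[:,0]<-205)&(q[:,0]>-235)&(abs(q[:,1]-25)<25)),('lev',(z>95)&(z<112)&(q[:,0]<-175)&(q[:,0]>-200)&(abs(q[:,1]-25)<20))):
  if m.sum(): print(n,m.sum(),np.percentile(q[m],[2,50,98],axis=0))
m=(z>94)&(z<106)&(q[:,0]<-205)&(q[:,0]>-235)&(abs(q[:,1])<60);print(np.polyfit(q[m,1],q[m,0],1))
"
```

```text
t 3.5 now [-208.4   25.6  269.4] rot [-1.7999e+02  1.0000e-02  1.0673e+02] F [ 0.3  0.5 -0.5] op 88.7
shift cm [ 0.14  0.06 14.44] turn -0.001
t 3.55 now [-212.1   25.8  268.6] rot [-179.9    0.1  106.6] F [-4.  -2.1 -0.7] op 84.9
shift cm [ 0.5  0.1 14.4] turn -0.003
bar 528 [[-224.     0.9   97.1]
 [-217.5   26.2  101.2]
 [-211.9   49.2  103.3]]
lev 190 [[-190.3    6.2   96.6]
 [-188.3   26.1  106.1]
 [-185.3   44.2  108. ]]
[   0.  -217.8]
```

View pics/c.png

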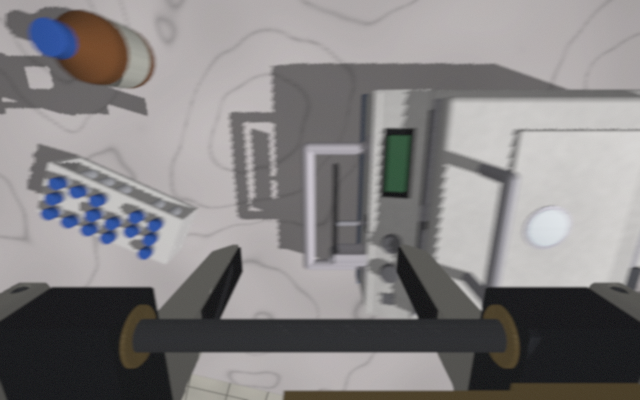

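The wrist view shows the bar at (310,205), the lever at (337,205) and the open fingers on either side. The depth fit agrees with the model within 1 mm, with zero yaw error. Going down.

Emit:
arm_command(series=[[0.355,[0.14,0.06,0],0],[0.355,[0.14,0.06,0],0],[0.355,[0.14,0.06,2],0],[0.355,[0.14,0.06,5],0],[0.355,[0.14,0.06,8.5],0],[0.355,[0.14,0.06,11.5],0],[0.355,[0.14,0.06,13.5],0],[0.355,[0.14,0.06,14.4],0],[0.355,[0.14,0.06,14.4],0],[0.355,[0.14,0.06,14.4],0]])

```text
time_s: 4.55
position: [0.5531, -0.1576, 0.1272]
ee_rot: [179.9, 0.1, 106.8]
contact_force: [0.6, -0.4, 1.6]
opening: 0.642
```

```bash
python3 -c "
from h import *
mv(-207,25,81)
np.set_printoptions(precision=1,suppress=True)
f=grab_frame('wrist');cv2.imwrite('pics/d.png',f['img'])
mv(-207,25,81)
q=toc(cloud(f)).reshape(-1,3);z=q[:,2]
for n,m in (('bar',(z>94)&(z<106)&(q[:,0]<-205)&(q[:,0]>-235)&(abs(q[:,1])<80)),('lev',(z>95)&(z<112)&(q[:,0]<-175)&(q[:,0]>-200)&(abs(q[:,1]-25)<20))):
  if m.sum(): print(n,m.sum(),np.percentile(q[m],[2,50,98],axis=0))
"
```

```text
t 4.55 now [-204.5   24.1  127.2] rot [1.7991e+02 6.0000e-02 1.0684e+02] F [ 0.6 -0.4  1.6] op 59.7
shift cm [-0.25 -0.09  4.62] turn 0.001
t 4.6 now [-204.9   23.9  127.6] rot [179.9   0.1 106.8] F [-0.  -0.5  0. ] op 59.7
shift cm [-0.2 -0.1  4.7] turn 0.0
bar 3352 [[-223.8  -67.1   96.7]
 [-216.9   27.3  101.3]
 [-206.6   74.4  103.1]]
lev 507 [[-190.4    5.7   96.8]
 [-188.4   26.1  106.2]
 [-185.5   44.   107.7]]
```

View pics/d.png

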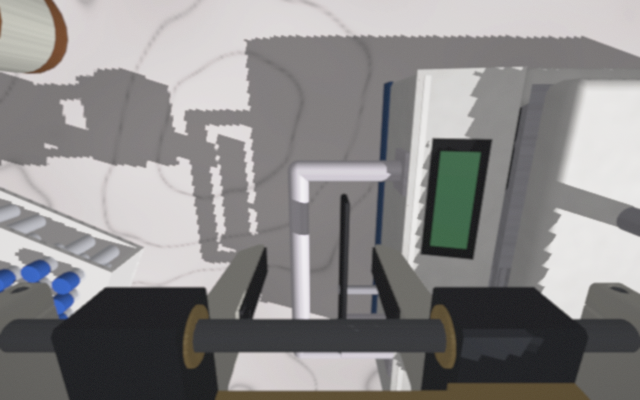

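The lever (345,195-320) and the bar (300,165-320) lie between the fingers at (250,290) and (385,290). Going down to lever level.

Emit:
arm_command(series=[[0.355,[-0.2,-0.3,0],0],[0.355,[-0.2,-0.3,1.2],0],[0.355,[-0.2,-0.3,2.8],0],[0.355,[-0.2,-0.3,4],0],[0.355,[-0.2,-0.3,4.6],0],[0.355,[-0.2,-0.3,4.6],0],[0.355,[-0.2,-0.3,4.6],0]], force=20)

```text
time_s: 5.3
position: [0.55, -0.1606, 0.0794]
ee_rot: [-180.0, -0.0, 106.8]
contact_force: [0.2, -0.9, 0.0]
opening: 0.646
```

```bash
python3 -c "
from h import *
mv(-213,27,81)"
```

```text
t 5.3 now [-206.5   27.9   79.4] rot [-1.7998e+02 -2.0000e-02  1.0680e+02] F [ 0.2 -0.9  0. ] op 60.0
shift cm [-0.65  0.09 -0.16] turn -0.0
```

Close while shifting outward about 6 mm, so that both fingers meet bar and lever evenly.

Emit:
arm_command(series=[[0.42,[0,0,0],0],[0.5,[-0.1,0,0],0],[0.56,[-0.2,0,0],0],[0.62,[-0.35,0,0],0],[0.68,[-0.5,0,0],0],[0.74,[-0.6,0,0],0],[0.82,[-0.65,0,0],0],[0.88,[-0.65,0,0],0],[0.88,[-0.65,0,0],0],[0.88,[-0.65,0,0],0],[0.88,[-0.65,0,0],0],[0.88,[-0.65,0,0],0]], force=25)

```text
time_s: 6.5
position: [0.5531, -0.1676, 0.0801]
ee_rot: [179.9, 0.1, 106.8]
contact_force: [4.6, -1.6, -3.1]
opening: 0.214
```

```bash
python3 -c "
from h import *
mv(-206.5,27,81)
np.set_printoptions(precision=1,suppress=True)
for n in('top','side'):
  f=grab_frame(n);q=toc(cloud(f)).reshape(-1,3);z=q[:,2]
  m=(abs(q[:,1])<50)&(abs(q[:,0]+50)<25)&(z>183)&(z<225);print(n,m.sum(),np.median(q[m],0))
  m=(abs(q[:,1])<110)&(abs(q[:,0])<110)&(z>140)&(z<180);k=np.polyfit(q[m,0],z[m],1);print(k)
mv(-206.5,27,81)
"
```

```text
t 6.5 now [-214.    27.    80.1] rot [1.7988e+02 1.1000e-01 1.0680e+02] F [ 4.6 -1.6 -3.1] op 19.9
shift cm [ 0.75  0.   -0.09] turn -0.0
top 131 [-47.7   0.6 208.3]
[ -0.1 159. ]
side 137 [-55.8  -5.7 207.6]
[ -0.1 158.6]
t 6.6 now [-214.1   27.    80.1] rot [179.9   0.1 106.8] F [ 4.8 -1.2 -2.8] op 20.1
shift cm [ 0.8  0.  -0.1] turn 0.0
```

Full squeeze: opening is 20 mm, and the lid has popped (handle up 14 mm, slope ~0.08). Letting the trigger go gently, then rising.

Emit:
arm_command(series=[[0.72,[0.1,0,0],0],[0.64,[0.3,0,0],0],[0.56,[0.5,0,0],0],[0.48,[0.7,0,0],0],[0.4,[0.75,0,0],0],[0.355,[0.75,0,0],0],[0.355,[0.75,0,0],0],[0.355,[0.75,0,-1.5],0],[0.355,[0.75,0,-4],0],[0.355,[0.75,0,-7.5],0],[0.355,[0.75,0,-11.5],0],[0.355,[0.75,0,-15],0],[0.355,[0.75,0,-17.5],0],[0.355,[0.75,0,-19],0],[0.355,[0.75,0,-19],0],[0.355,[0.75,0,-19],0]])

```text
time_s: 8.2
position: [0.5495, -0.1597, 0.2688]
ee_rot: [-180.0, -0.0, 106.8]
contact_force: [0.0, -0.1, -0.5]
opening: 0.645
```

```bash
python3 -c "
from h import *
f=grab_frame('wrist');cv2.imwrite('pics/e.png',f['img'])
q=toc(cloud(f)).reshape(-1,3);z=q[:,2]
for n,m in (('lev',(z>95)&(z<112)&(q[:,0]<-175)&(q[:,0]>-205)&(abs(q[:,1]-25)<20)),('handle',(z>190)&(z<220)&(abs(q[:,0]+50)<30)&(abs(q[:,1])<60)),('lid',(z>140)&(z<175)&(abs(q[:,0]+60)<40)&(abs(q[:,1])<100))):
  if m.sum(): print(n,m.sum(),np.percentile(q[m],[2,50,98],axis=0).round(1),np.polyfit(q[m,0],z[m],1).round(3))
mv(-49,0,250)"
```

```text
lev 186 [[-190.3    5.8   96.8]
 [-188.3   25.6  106.1]
 [-185.3   43.9  107.7]] [  0.814 258.356]
handle 2094 [[-57.  -24.6 194. ]
 [-53.9  23.1 209.9]
 [-46.5  59.1 212.3]] [  0.771 249.52 ]
lid 13153 [[-94.7 -50.2 153.7]
 [-64.9  33.9 164.2]
 [-24.1  98.1 167.2]] [-1.00000e-03  1.63584e+02]
t 8.25 now [-205.1   28.5  267.8] rot [-1.7989e+02 -9.0000e-02  1.0680e+02] F [-0.2  0.1 -1.5] op 59.7
shift cm [15.61  2.85  1.8 ] turn -0.0
```

View pics/e.png

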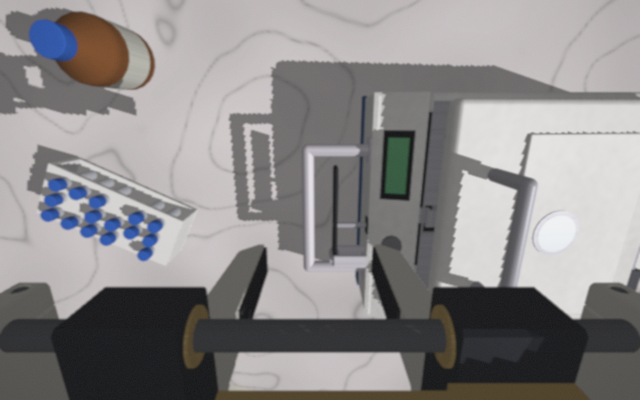

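The trigger is back at rest (lever at (335,210), x = -188 again). The lid is raised, with its handle at (525,235). The measured handle axis is about (-50, 0, 205), which matches the model at 0.08 rad. Moving over and grasping.

Emit:
arm_command(series=[[0.4,[2,0.4,0],0],[0.4,[5.5,1,0],0],[0.4,[9.5,1.7,0],0],[0.4,[13,2.4,0],0],[0.4,[15,2.8,0],0],[0.4,[15.6,2.85,0.5],0],[0.4,[15.6,2.85,2],0],[0.4,[15.6,2.85,4.5],0],[0.4,[15.6,2.85,6.8],0],[0.4,[15.6,2.85,8],0],[0.4,[15.6,2.85,8.3],0],[0.4,[15.6,2.85,8.3],0],[0.4,[15.6,2.85,8.3],0]])

```text
time_s: 9.55
position: [0.5327, -0.0026, 0.1877]
ee_rot: [179.9, 0.0, 106.8]
contact_force: [0.5, -1.2, 0.2]
opening: 0.603
```

```bash
python3 -c "
from h import *
mv(-49,0,185)"
```

```text
t 9.55 now [-50.2  -1.1 187.7] rot [1.7992e+02 4.0000e-02 1.0678e+02] F [ 0.5 -1.2  0.2] op 56.1
shift cm [ 0.12 -0.11  0.27] turn -0.0
```

Emit:
arm_command(series=[[0.55,[0.05,0,0.1],0],[0.65,[0.05,0,0.1],0],[0.75,[0.05,0,0.1],0],[0.82,[0.05,0,0.1],0],[0.88,[0.05,0,0.1],0],[0.95,[0.05,0,0.1],0],[0.95,[0.05,0,0.1],0],[0.95,[0.05,0,0.1],0],[0.95,[0.05,0,0.1],0]], force=20)

```text
time_s: 10.45
position: [0.5323, -0.0029, 0.1858]
ee_rot: [180.0, 0.1, 106.8]
contact_force: [2.1, -4.8, -0.1]
opening: 0.123
```

```bash
cat >> h.py <<'E'
def arc(th0,ths):
    s=monitor.sense();R=Ro.from_euler("xyz",s["ee_rot"],degrees=True).as_matrix()
    P=lambda t:np.array([*(lambda x:x*X)(115-170*np.cos(t)+66*np.sin(t)),170*np.sin(t)+66*np.cos(t)])
    for t in ths: print(round(t,3),(R.T@(P(t)-P(th0))/10).round(2).tolist())
E
python3 -c "
from h import *
mv(-49.2,0,185.4)
arc(.08,[.08+.05*i for i in range(1,28)]+[1.44])"
```

```text
t 10.45 now [-50.4  -0.7 185.8] rot [1.7998e+02 1.3000e-01 1.0676e+02] F [ 2.1 -4.8 -0.1] op 11.5
shift cm [ 0.12 -0.07  0.04] turn -0.001
0.13 [0.42, 0.0, -0.81]
0.18 [0.87, 0.0, -1.6]
0.23 [1.37, 0.0, -2.37]
0.28 [1.9, -0.0, -3.11]
0.33 [2.47, -0.0, -3.82]
0.38 [3.07, -0.0, -4.5]
0.43 [3.71, -0.0, -5.16]
0.48 [4.37, -0.0, -5.78]
0.53 [5.07, -0.0, -6.36]
0.58 [5.8, -0.0, -6.91]
0.63 [6.55, -0.0, -7.43]
0.68 [7.33, -0.0, -7.9]
0.73 [8.13, -0.0, -8.34]
0.78 [8.95, -0.0, -8.73]
0.83 [9.8, -0.0, -9.08]
0.88 [10.65, -0.0, -9.39]
0.93 [11.52, -0.0, -9.66]
0.98 [12.41, -0.0, -9.89]
1.03 [13.3, -0.0, -10.06]
1.08 [14.2, -0.01, -10.2]
1.13 [15.11, -0.01, -10.29]
1.18 [16.02, -0.01, -10.33]
1.23 [16.93, -0.01, -10.33]
1.28 [17.84, -0.01, -10.28]
1.33 [18.75, -0.01, -10.19]
1.38 [19.65, -0.01, -10.05]
1.43 [20.55, -0.01, -9.87]
1.44 [20.72, -0.01, -9.82]
```

Emit:
arm_command(series=[[0.95,[0.12,0,-0.24],0],[0.95,[0.25,0,-0.49],0],[0.95,[0.42,0,-0.81],0],[0.95,[0.64,0,-1.21],0],[0.95,[0.87,0,-1.6],0],[0.95,[1.12,0,-1.99],0],[0.95,[1.37,0,-2.37],0],[0.95,[1.63,0,-2.74],0],[0.95,[1.9,0,-3.11],0],[0.95,[2.18,0,-3.47],0],[0.95,[2.47,0,-3.82],0],[0.95,[2.77,0,-4.16],0],[0.95,[3.07,0,-4.5],0],[0.95,[3.39,0,-4.83],0],[0.95,[3.71,0,-5.16],0],[0.95,[4.04,0,-5.47],0],[0.95,[4.37,0,-5.78],0],[0.95,[4.72,0,-6.07],0],[0.95,[4.95,0,-6.26],0],[0.95,[5.07,0,-6.36],0]])

```text
time_s: 12.45
position: [0.5179, 0.045, 0.2506]
ee_rot: [179.9, 0.2, 106.7]
contact_force: [0.7, -9.4, 3.7]
opening: 0.122
```

```bash
cat >> h.py <<'E'
def lid(th):
    for n in("top","side"):
        f=grab_frame(n);q=toc(cloud(f)).reshape(-1,3)
        p=q[:,[0,2]]-[115,125]
        # top face: 24 mm above hinge plane
        c,s=np.cos(th),np.sin(th)
        a=p@[-c,s];b=p@[s,c]
        for sgn,off in (("top",24),("under",0)):
            m=(a>30)&(a<200)&(abs(b-off)<11)&(abs(q[:,1])<110)
            if m.sum()>200:
                k=np.polyfit(a[m],b[m],1);print(n,sgn,m.sum(),"theta",round(th+np.arctan(k[0]),3),"off",round(k[1],1))
E
python3 -c "
from h import *
lid(.53)
mv(115-170*np.cos(.53)+66*np.sin(.53),0,125-19+170*np.sin(.53)+66*np.cos(.53))
"
```

```text
top top 1335 theta 0.503 off 28.0
side top 1406 theta 0.505 off 26.1
t 12.55 now [ -0.4  -0.7 250.6] rot [179.93   0.22 106.72] F [-0.5 -9.9  5.5] op 11.2
shift cm [ 0.2  -0.08  0.17] turn -0.001
```

Emit:
arm_command(series=[[0.95,[0.12,0,-0.19],0],[0.95,[0.31,0,-0.48],0],[0.95,[0.68,0,-0.75],0],[0.95,[1.05,0,-1.01],0],[0.95,[1.43,0,-1.27],0],[0.95,[1.82,0,-1.51],0],[0.95,[2.21,0,-1.74],0],[0.95,[2.61,0,-1.96],0],[0.95,[3.01,0,-2.18],0],[0.95,[3.42,0,-2.38],0],[0.95,[3.83,0,-2.57],0],[0.95,[4.25,0,-2.75],0],[0.95,[4.68,0,-2.92],0],[0.95,[5.1,0,-3.08],0],[0.95,[5.53,0,-3.23],0],[0.95,[5.96,0,-3.37],0],[0.95,[6.4,0,-3.5],0],[0.95,[6.84,0,-3.62],0],[0.95,[7.11,0,-3.69],0],[0.95,[7.29,0,-3.73],0]])

```text
time_s: 14.55
position: [0.4964, 0.117, 0.2872]
ee_rot: [179.9, 0.0, 106.8]
contact_force: [2.2, -3.6, 6.2]
opening: 0.12
```

```bash
python3 -c "
from h import *
lid(.98)
mv(115-170*np.cos(.98)+66*np.sin(.98),0,125-19+170*np.sin(.98)+66*np.cos(.98))
"
```

```text
top top 551 theta 0.972 off 28.1
side under 415 theta 1.0 off -6.4
t 14.65 now [ 74.8  -0.9 287.2] rot [1.7993e+02 1.0000e-02 1.0682e+02] F [ 2.4 -3.2  6. ] op 11.6
shift cm [ 0.03 -0.1   0.33] turn 0.0
```

Emit:
arm_command(series=[[0.95,[0.18,0,-0.1],0],[0.95,[0.44,0,-0.21],0],[0.95,[0.89,0,-0.29],0],[0.95,[1.34,0,-0.36],0],[0.95,[1.79,0,-0.43],0],[0.95,[2.25,0,-0.48],0],[0.95,[2.7,0,-0.52],0],[0.95,[3.16,0,-0.55],0],[0.95,[3.61,0,-0.56],0],[0.95,[4.07,0,-0.57],0],[0.95,[4.52,0,-0.56],0],[0.95,[4.98,0,-0.54],0],[0.95,[5.43,0,-0.51],0],[0.95,[5.89,0,-0.47],0],[0.95,[6.34,0,-0.42],0],[0.95,[6.7,0,-0.37],0],[0.95,[7.06,0,-0.31],0],[0.95,[7.33,0,-0.26],0],[0.95,[7.51,0,-0.23],0],[0.95,[7.6,0,-0.21],0]])

```text
time_s: 16.65
position: [0.474, 0.1895, 0.2884]
ee_rot: [-180.0, 0.0, 106.8]
contact_force: [4.0, 0.5, 1.0]
opening: 0.122
```

```bash
python3 -c "
from h import *
lid(1.40)
mv(115-170*np.cos(1.4)+66*np.sin(1.4),0,125-19+170*np.sin(1.4)+66*np.cos(1.4))
f=grab_frame('side');cv2.imwrite('pics/f.png',f['img'])
s=monitor.sense();F=s['contact_force'];print(F,F[:2]@X)
"
```

```text
side under 2108 theta 1.422 off -6.4
t 16.75 now [150.7  -0.4 288.5] rot [-1.7997e+02 -1.0000e-02  1.0681e+02] F [3.1 0.4 0.1] op 11.0
shift cm [ 0.05 -0.04  0.37] turn 0.0
[2.84352608 0.95960771 0.54078071] 0.09678172142053805
```

View pics/f.png

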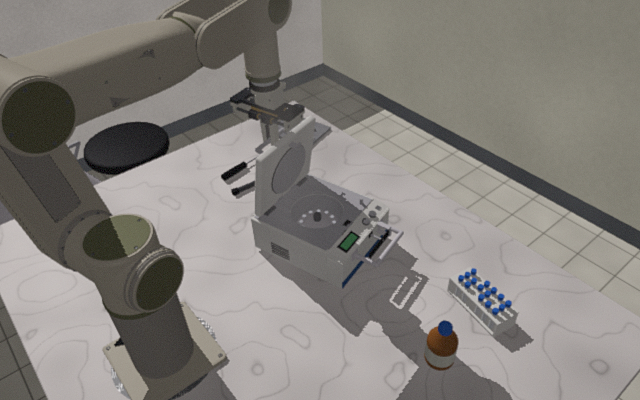

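The side view shows the lid nearly upright at (285,165), with the gripper on the handle at (275,125) and everything else in place. The kinematics give about 1.40 rad. I'll do a robust plane fit of the underside as a second check before the last few degrees.

```bash
python3 -c "
from h import *
f=grab_frame('side');q=toc(cloud(f)).reshape(-1,3)
th=1.41;p=q[:,[0,2]]-[115,125];c,s=np.cos(th),np.sin(th);a=p@[-c,s];b=p@[s,c]
m=(a>25)&(a<205)&(abs(b)<30)&(abs(q[:,1])<112)
h,e=np.histogram(b[m],np.arange(-30,31,3));print(dict(zip(e[:-1].astype(int).tolist(),h.tolist())))
from collections import Counter
g=np.random.default_rng(0);Pm=q[m]
best=0
for _ in range(3000):
  t=Pm[g.choice(len(Pm),3,False)];n=np.cross(t[1]-t[0],t[2]-t[0]);l=np.linalg.norm(n)
  if l<500: continue
  n/=l;i=abs((Pm-t[0])@n)<1.5
  if i.sum()>best: best=i.sum();I=i
w=Pm[I];n=np.linalg.svd(w-w.mean(0),full_matrices=False)[2][2];n*=np.sign(n[0]);print(best,n.round(3),'theta',np.arctan2(n[0],n[2]).round(4),w.mean(0).round(1),w.min(0).round(),w.max(0).round())
r=(q[:,0]>80)&(q[:,0]<130)&(q[:,2]>300)&(abs(q[:,1])<118);
# tip edge
print('top z',np.percentile(q[r,2],[90,98,99.5]).round(1) if r.sum() else None)
# reference: deck/front of centrifuge
d=(abs(q[:,0]+20)<100)&(abs(q[:,1])<110)&(abs(q[:,2]-125)<6);w=q[d];n=np.linalg.svd(w-w.mean(0),full_matrices=False)[2][2];print('deck',d.sum(),n.round(3),np.median(w,0).round(1))
s=monitor.sense();F=s['contact_force'];print(F,F[:2]@X)
"
```

```text
{-30: 16, -27: 5, -24: 5, -21: 4, -18: 4, -15: 10, -12: 229, -9: 678, -6: 458, -3: 873, 0: 28, 3: 0, 6: 0, 9: 0, 12: 1, 15: 2, 18: 0, 21: 0, 24: 0, 27: 0}
1033 [ 0.986 -0.002  0.164] theta 1.4058 [ 91.4  15.8 254.9] [  78. -112.  149.] [110. 112. 327.]
top z [675.6 698.9 704.4]
deck 2254 [ 0.005  0.001 -1.   ] [-52.7  10.9 123.3]
[3.26599603 0.37810689 0.8507908 ] -0.582007604192324
```

The plane fit gives 1.406 and the kinematics 1.404, so 0.035 rad remains: +6.3 mm along x and 1.3 mm down.

Emit:
arm_command(series=[[0.95,[0.08,0,0.02],0],[0.95,[0.22,0,0.04],0],[0.95,[0.36,0,0.07],0],[0.95,[0.5,0,0.1],0],[0.95,[0.59,0,0.12],0],[0.95,[0.63,0,0.13],0],[0.95,[0.63,0,0.13],0],[0.95,[0.63,0,0.13],0],[0.95,[0.63,0,0.13],0],[0.95,[0.63,0,0.13],0],[0.95,[0.63,0,0.13],0],[0.95,[0.63,0,0.13],0],[0.95,[0.63,0,0.13],0]])

```text
time_s: 18.15
position: [0.4723, 0.1954, 0.2873]
ee_rot: [-180.0, 0.0, 106.8]
contact_force: [0.8, -1.2, -0.3]
opening: 0.126
```

```bash
python3 -c "
from h import *
f=grab_frame('side');q=toc(cloud(f)).reshape(-1,3)
th=1.44;p=q[:,[0,2]]-[115,125];c,s=np.cos(th),np.sin(th);a=p@[-c,s];b=p@[s,c]
m=(a>25)&(a<205)&(abs(b)<30)&(abs(q[:,1])<112)
g=np.random.default_rng(0);Pm=q[m];best=0
for _ in range(3000):
  t=Pm[g.choice(len(Pm),3,False)];n=np.cross(t[1]-t[0],t[2]-t[0]);l=np.linalg.norm(n)
  if l<500: continue
  n/=l;i=abs((Pm-t[0])@n)<1.5
  if i.sum()>best: best=i.sum();I=i
w=Pm[I];n=np.linalg.svd(w-w.mean(0),full_matrices=False)[2][2];n*=np.sign(n[0]);print(best,'theta',np.arctan2(n[0],n[2]).round(4))
mv(158.3,0,287)
s=monitor.sense();F=s['contact_force'];print(F,F[:2]@X,np.abs(s['joint_velocities']).max())
for t in('new_stay','screwdriver','tube_rack','reagent_bottle'): print(t,[np.round(b['xyz'],3) for b in boxes_of(t,f)[:1]])
"
```

```text
1044 theta 1.4436
t 18.2 now [156.8  -0.5 287.3] rot [-179.99    0.    106.8 ] F [ 0.5 -1.6 -0.1] op 11.4
shift cm [ 0.15 -0.05  0.03] turn -0.0
[ 0.50707106 -1.60944756 -0.12819851] -1.6873151848144692 0.1396996295774521
new_stay []
screwdriver [array([0.499, 0.479, 0.024])]
tube_rack [array([ 0.658, -0.417,  0.056])]
reagent_bottle [array([ 0.469, -0.445,  0.083])]
```

```bash
python3 -c "
from h import *
f=grab_frame('top');print([np.round(b['xyz'],3) for b in boxes_of('new_stay',f)[:1]],monitor.sense()['opening'])
arm.sign_off()"
```

```text
[array([0.642, 0.387, 0.018])] 0.12154891481531896
the job is handed in; nothing more can be done
```

The job is handed in at about 18 s of the 58 s allowed, with the gripper still holding the handle and the lid still at its balance point.

- **Trigger:** I squeezed it fully to the bar (20 mm between the fingers). The lid popped to about 0.08 rad, I let the trigger go, and the lever measured back at rest.
- **Lid:** I swung it up by the handle at about 0.25 rad/s, with forces of about 11 N or less at the checks along the way.
- **Last checks:** The lid angle came out at 1.444 rad from a plane fit and about 1.436 rad from the arm's position, against a target of 1.44. The grip was closed on the bar at about 11.4 mm opening, with about 1.7 N on the tool.
- **Other things on the bench:** The bottle and screwdriver matched their first positions within about 4 mm and the tube rack within about 7 mm.
- **Check that disagreed:** The side camera did not report the new stay, and the top camera put it about 12 cm from its first reading (x 0.64 instead of 0.53). The arm and raised lid may have hidden it, or the network picked up something else. I planned no move near it and saw no unexpected contact force, but I did not confirm its position by eye.

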